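# Clip a slate plant label to the writing board

### The job

The blank slate plant label lying on the wooden writing board is to be clipped down ready for lettering. Hold the clip's thumb lever down with one fingertip and, with the lever held, push the label in under the raised jaw with the other fingertip until it is fully home and square against the clip's stop, about the middle of the clip; then let the lever up so that the jaw grips the label. Only push the label along the board, do not pick it up, and leave everything else on the table where it is.

Things in the scene. Friction and masses are not known exactly. Their poses are not given: they have to be found in the camera images.
- board: Wooden writing board 180 mm (its x) by 160 mm (its y), 18 mm thick, on non-slip feet: it does not move when pushed. Origin: centre of its underside; z up; upper face at z = 18 mm. A steel lever clip is riveted at the middle (y = 0) of its +x end, its jaw towards -x, its thumb lever towards +x over the board's end. The label is pushed towards +x.
- hinge (a point): Middle of the clip's hinge pin: board x = 82 mm, y = 0, 6 mm above the board's face; the pin runs along y in a barrel of 8 mm diameter. Same axes as the board. The board ends 8 mm past it. Hinge cheeks beside it at y = +-31 mm stand 9.5 mm above the board's face.
- mouth (a point): Where the closed jaw's lip meets the board's face: board x = 60 mm, y = 0, z = 18 mm; same axes as the board. The lip's outer face is here, 54 mm wide in y. Closed, it stands on the board and bars the way; pushing the label against it does not open it. Past it (+x) the label goes in 12 mm to the stop.
- stop (a point): Middle of the foot of the stop's face, inside the clip: board x = 72 mm, y = 0, z = 18 mm; same axes as the board. The stop is the base plate's turned-up front edge, 4.5 mm high and 72 mm wide. The label is home when its +x edge touches it.
- lever (a point): On the upper face of the thumb lever, mid width, 20 mm out from the hinge pin towards the board's +x; it moves with the lever. The lever is 42 mm wide, 30 mm long, 3 mm thick with a 6 mm rolled end. Closed, it rises outwards by 0.4 rad and this point is 33 mm above the table; at clip 0.4 the lever is level, and past that it dips, free to go below the board's face (over-hanging end).
- clip (a joint): Angle of the spring clip, rad: 0 closed; grows as the lever is pressed, up to 0.85. The lip clears the label's top from about 0.42; at 0.65 it is about 12 mm above the board. On the lever 20 mm from the pin about 4 N starts it and 9 N holds it at 0.7; it springs shut when let go. Resting on the label it reads about 0.4.
- label: Blank slate plant label, a plate 34 mm (its x) by 64 mm (its y), 8 mm thick, about 50 g, lying loose and flat on the board, short of the clip and somewhat askew; only it and the marker are on the board. Origin: centre of its underside; its +x long edge goes in first. Home, its origin is 17 mm before the stop.
- marker: Bystander: chalk marker, 120 mm long, 12 mm thick, lying along x on the board near its -y edge; leave it. Origin: middle of its underside.
- spare: Bystander: square slate coaster 70 x 70 x 9 mm lying on the table beside the board. Origin: centre of its underside.
- tin: Bystander: flat steel seed tin 77 x 57 x 26 mm on the table beside the board. Origin: centre of its underside.
- pot_a: Bystander: peat pot with a seedling, 62 mm in diameter, 62 mm high (seedling to 100 mm), on the table beside the board. Origin: centre of its underside.
- pot_b: Bystander: a second, like peat pot.
- mug: Bystander: white mug, 78 mm in diameter, 88 mm high. Origin: centre of its underside.
- dibber: Bystander: wooden dibber, 150 mm long, 28 mm thick, lying on the table between the robot and the board. Origin: near the middle of its length, on the table.
There are look-alikes about, which are no part of the job. What is shaped like the label but pink or turquoise is not meant.

How it is judged:
By the outcome, as a careful person would: the job done as asked, in the order asked, and still so for the second after the job is handed in, with the robot touching nothing.
It also fails if it takes over 54 s, if anything falls off the work surface, if the arm or the gripper's body presses on something with over 40 N, if the wrist force passes 120 N, or if a joint passes its speed limit or range.

### The arm

A 6-joint arm with a two-finger parallel gripper is mounted at the origin on the work surface. World frame = base frame: x ahead of the robot, y to its left, z up, the work surface at z = 0. Lengths are in mm, angles in rad, forces in N, time in s.
With the tool pointing down it reaches from about 350 to 975 mm from the base axis. Payload 7.1 kg.
Tool frame: the origin (TCP) lies at the centre of the arm's flange, where the gripper is bolted on; the fingertips stand 182 mm ahead of it and the grasp point (between the pads) lies 163 mm ahead of it; z points along the fingers, y is the line along which they close (so a half turn about z gives the same grasp; the last joint's range is limited). The gripper opens to 88 mm and grips with 3 to 60 N. Pads are 20 mm wide; open, the fingers measure 115 mm over their backs; the gripper's body (75 mm by 178 mm) begins 61 mm behind the grasp point.
Start: joints at [1.278, 0.423, 1.63, -0, 1.089, -0.019], TCP at [168.964, 601.712, 404.675] pointing down, gripper open.
Joint ranges: [-3, 3], [-0.9, 2.11], [0.09, 2.58], [-1.31, 4.45], [0.11, 2.69], [-2.54, 2.54]. Speed limits (rad/s): [2.39, 2.39, 3.01, 3.14, 3.14, 3.14].

### API

Orientations are given as a rotation vector (axis times angle).
In Python, from workcell import readout, get_image, ctrl gives the robot as it stands.
- The arm moves only by the tool step_arm, never from a script. Its argument "targets" is a list that holds one entry, the list of rows, each a list of 7 numbers: the shift along the world's x, y, z as a fraction of full scale, then the turn, a rotation vector about the world's x, y, z as a fraction of full scale, then the opening, from 0 (shut) to 1 (fully open). In form: [[[dx, dy, dz, wx, wy, wz, claw], ...]]. A call has exactly 5 rows; each row shifts and turns the commanded pose from where the row before left it; what a row does not reach is not made up. Full scale, the value 1, is 0.05 m for a shift and 4 degrees for a turn. A row lasts 1/8 s, in which the tool goes at most 62.5 mm and 10.7 degrees, less where a joint would pass 70% of its speed; a pose out of reach is approached as far as the arm can. A call with a number of a shift or a turn outside -1 to 1 is refused whole. A call with a gripper value outside its range is refused whole. The fingers move at their own pace and stop on an object; the grip force is fixed at half the most. Time passes only in rows, so rows that do not move let the fingers close, or fill a call up. It gives the time, the measured TCP pose, the force, the opening and the grip force at its end, in the units of the state.
- readout.get_obs(): the state, without advancing time (a new reading comes with each control period).
- get_image(name): name is "scene" or "side" or "wrist"; returns a dict with "pixels" (384x512x3 uint8, red, green, blue), "intrinsics" (3x3 intrinsics, pixels), "k1" (the pictures are not rectified: a ray, as slopes to the right and down, at radius r is drawn at 1 + k1 r^2 times it, then the intrinsics apply), "extrinsics" (4x4, takes a point from world to camera coordinates). Camera axes: x right, y down, z forward; pixel columns grow to the right and rows downward; lengths in mm; the calibration is good to about 2 mm. A picture is of the moment at which its call begins. There is no depth.
- ctrl.close_job(): hands the job in; it is judged then, once.
The state is a dict: "t": time; "qpos": joint angles; "qvel": joint speeds; "joint_torque": joint torques, N m; "ee_pos": TCP position; "orientation": TCP orientation; "ft_force": force on the tool from outside, world axes, zero at the start; "moment": the same for the moment, N m; "width": finger opening in mm; "grasp_force": force on a finger pad.
Only numpy, scipy, OpenCV 4.12 (cv2) and the standard library are available. Lean on these libraries where they do the work, as an engineer would, in place of code of your own. Each camera call takes 0.05 s, during which the arm holds its last target. There are 200 camera calls.

## Working session

There is one attempt and no reset: what is moved stays moved. The work goes in short steps, Python scripts to look and compute and a tool call to move; the robot and the scene stay as the last step left them, time stands still between calls to the robot, and variables do not carry over. Pictures are saved under pics/ and viewed, at most 10 in all, crops included, and the job is handed in when it is done.

Besides the shell and the picture viewer there is one more tool, called after ">>>" as a command line: name --argument value ..., lists and objects as JSON in quotes. step_arm: Moves the arm, as the interface text tells. Shift numbers are shares of 0.05 m and turn numbers shares of 4 degrees, none past 1 either way. Its arguments: {"type":"object","properties":{"targets":{"type":"array"}},"required":["targets"]}

```bash
ls; mkdir -p pics; python3 - <<'E'
from workcell import readout,get_image
import cv2,pickle
o=readout.get_obs();print(o)
d={}
for n in("scene","side","wrist"):
    i=get_image(n);d[n]=i;cv2.imwrite(f"pics/a_{n}.png",i["pixels"][:,:,::-1]);print(n,i["intrinsics"],i["k1"],i["extrinsics"].round(3) if hasattr(i["extrinsics"],'round') else i["extrinsics"])
pickle.dump(d,open("a.pkl","wb"))
E
```

```text
pics
{'t': 0.0, 'qpos': array([ 1.27797557e+00,  4.23843203e-01,  1.63068749e+00, -2.34117915e-05,
        1.08858415e+00, -1.89932926e-02]), 'qvel': array([ 0.00079749, -0.00016656,  0.00092421, -0.00085676, -0.00216734,
       -0.00026644]), 'joint_torque': array([-2.71256220e-03, -5.44624650e+01, -2.73651749e+01,  6.39465521e-02,
        2.29673961e-02, -1.25016809e-04]), 'ee_pos': array([168.90535564, 601.45696964, 403.90099295]), 'orientation': array([-4.28738108e-01, -3.11198105e+00,  2.36693992e-03]), 'ft_force': array([-0.07579092,  0.34599832,  0.60384404]), 'moment': array([-0.07344031,  0.01922335, -0.04178883]), 'grasp_force': 0.0, 'width': 87.6395481615685}
scene [[420.08523785   0.         254.78911439]
 [  0.         420.08523785 188.95180338]
 [  0.           0.           1.        ]] 0.03806204659444888 [[-6.440000e-01  7.650000e-01  1.100000e-02  3.051000e+02]
 [ 5.360000e-01  4.620000e-01 -7.070000e-01 -2.545630e+02]
 [-5.450000e-01 -4.490000e-01 -7.080000e-01  1.471685e+03]
 [ 0.000000e+00  0.000000e+00  0.000000e+00  1.000000e+00]]
side [[404.73814914   0.         249.3107864 ]
 [  0.         404.73814914 192.40303413]
 [  0.           0.           1.        ]] -0.03994017636665076 [[ 8.19000e-01 -5.73000e-01  2.30000e-02 -4.22698e+02]
 [-2.75000e-01 -4.28000e-01 -8.61000e-01  2.22968e+02]
 [ 5.03000e-01  6.99000e-01 -5.08000e-01  6.50096e+02]
 [ 0.00000e+00  0.00000e+00  0.00000e+00  1.00000e+00]]
wrist [[317.27649793   0.         255.38902409]
 [  0.         317.27649793 194.72748712]
 [  0.           0.           1.        ]] -0.024253793590872996 [[ 2.71000e-01  9.63000e-01 -2.00000e-03 -6.23952e+02]
 [ 9.26000e-01 -2.60000e-01  2.74000e-01 -3.31790e+01]
 [ 2.64000e-01 -7.60000e-02 -9.62000e-01  3.91439e+02]
 [ 0.00000e+00  0.00000e+00  0.00000e+00  1.00000e+00]]
```

View pics/a_scene.png

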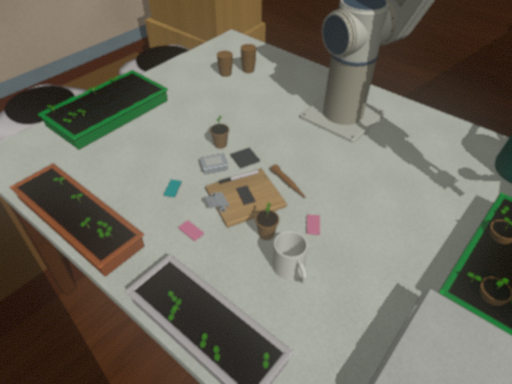

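View pics/a_side.png

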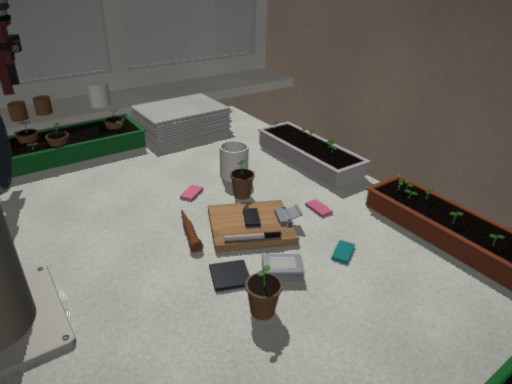

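View pics/a_wrist.png

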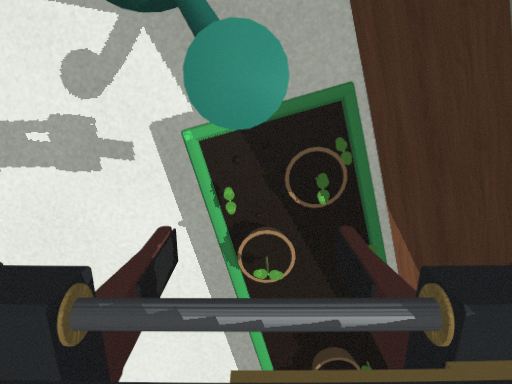

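```bash
cat > h.py <<'E'
import numpy as np,cv2,pickle
def dist(i): return np.array([i["k1"],0,0,0,0],float)
def proj(i,P):
    E=np.array(i["extrinsics"]);P=np.atleast_2d(np.asarray(P,float))
    return cv2.projectPoints(P,cv2.Rodrigues(E[:3,:3])[0],E[:3,3],np.array(i["intrinsics"]),dist(i))[0][:,0]
def ray(i,uv):
    E=np.array(i["extrinsics"]);uv=np.asarray(uv,float).reshape(-1,1,2)
    n=cv2.undistortPoints(uv,np.array(i["intrinsics"]),dist(i))[:,0]
    d=np.c_[n,np.ones(len(n))]@E[:3,:3];return -E[:3,:3].T@E[:3,3],d
def onz(i,uv,z):
    c,d=ray(i,uv);return c+d*((z-c[2])/d[:,2])[:,None]
def tri(views):
    A=np.zeros((3,3));b=np.zeros(3)
    for i,uv in views:
        c,d=ray(i,uv);d=d[0]/np.linalg.norm(d[0]);M=np.eye(3)-np.outer(d,d);A+=M;b+=M@c
    return np.linalg.solve(A,b)
def save(name,img): cv2.imwrite("pics/"+name+".png",img[:,:,::-1])
E
python3 - <<'E'
from h import *
d=pickle.load(open("a.pkl","rb"))
print(onz(d["scene"],[(205,188),(267,171),(285,205),(228,222),(217,201),(246,195)],18).round())
print(onz(d["side"],[(208,207),(287,203),(295,240),(212,240),(289,214),(251,217)],18).round())
w=d["wrist"];c,_=ray(w,[(255,195)]);print(c)
a=d["scene"]["pixels"][145:250,185:315];b=d["side"]["pixels"][195:255,195:310]
a=cv2.resize(a,None,fx=5,fy=5,interpolation=cv2.INTER_CUBIC)[:,:650]
save("cropA",a)
save("cropB",cv2.resize(b,None,fx=6,fy=6,interpolation=cv2.INTER_CUBIC))
E
```

```text
[[577. -97.  18.]
 [407.  -9.  18.]
 [482. 114.  18.]
 [627.  37.  18.]
 [591. -37.  18.]
 [522.   9.  18.]]
[[ 469.  103.   18.]
 [ 637.   16.   18.]
 [ 558. -107.   18.]
 [ 413.  -12.   18.]
 [ 610.  -24.   18.]
 [ 530.   14.   18.]]
[ 96.42734817 621.89640915 384.17172422]
```

View pics/cropB.png

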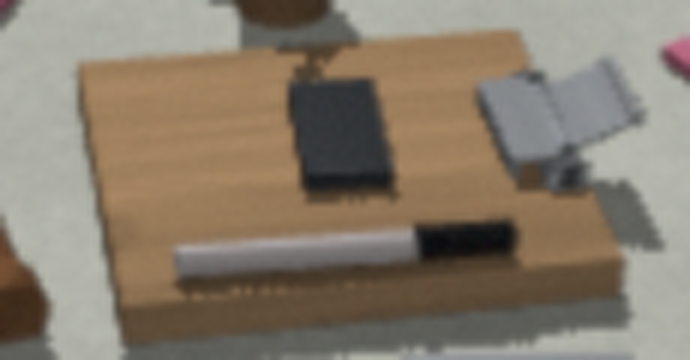

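>>> step_arm --targets '[[[0.55,-0.95,0,0,0,-1,1],[0.55,-0.95,0,0,0,-1,1],[0.55,-0.95,0,0,0,-1,1],[0.55,-0.95,0,0,0,0,1],[0.55,-0.95,0,0,0,0,1]]]'

```text
t: 0.78
ee_pos: [307.0, 362.6, 404.7]
orientation: [0.751, 3.05, 0.0]
ft_force: [1.2, 0.1, -0.9]
width: 87.7
grasp_force: 0.0
```

>>> step_arm --targets '[[[0.55,-0.95,0,0,0,0,1],[0.55,-0.95,0,0,0,0,1],[0.55,-0.95,0,0,0,0,1],[0.55,-0.95,0,0,0,0,1],[0.55,-0.95,0,0,0,0,1]]]'

```text
t: 1.4
ee_pos: [444.6, 125.0, 404.7]
orientation: [0.752, 3.05, 0.0]
ft_force: [0.0, -0.8, 0.0]
width: 87.9
grasp_force: 0.0
```

>>> step_arm --targets '[[[0.55,-0.9,-0.2,0,0,0,0.4],[0.55,-0.9,-0.2,0,0,0,0.4],[0,0,-0.4,0,0,0,0.4],[0,0,0,0,0,0,0.4],[0,0,0,0,0,0,0.4]]]'

```text
t: 2.02
ee_pos: [498.9, 37.1, 365.0]
orientation: [-0.751, -3.051, -0.0]
ft_force: [-0.9, -0.1, -0.2]
width: 41.2
grasp_force: 0.0
```

```bash
python3 - <<'E'
from h import *
from workcell import readout,get_image
o=readout.get_obs();print(o["t"],o["ee_pos"],o["orientation"],o["ft_force"],o["width"])
i=get_image("wrist");save("w1",cv2.resize(i["pixels"],(800,600),interpolation=cv2.INTER_CUBIC));pickle.dump(i,open("w1.pkl","wb"))
E
```

```text
2.025 [498.88653949  37.08684233 365.04299902] [-7.50739290e-01 -3.05051827e+00 -5.58668897e-05] [-0.91865275 -0.05741677 -0.17478355] 41.20309437625935
```

View pics/w1.png

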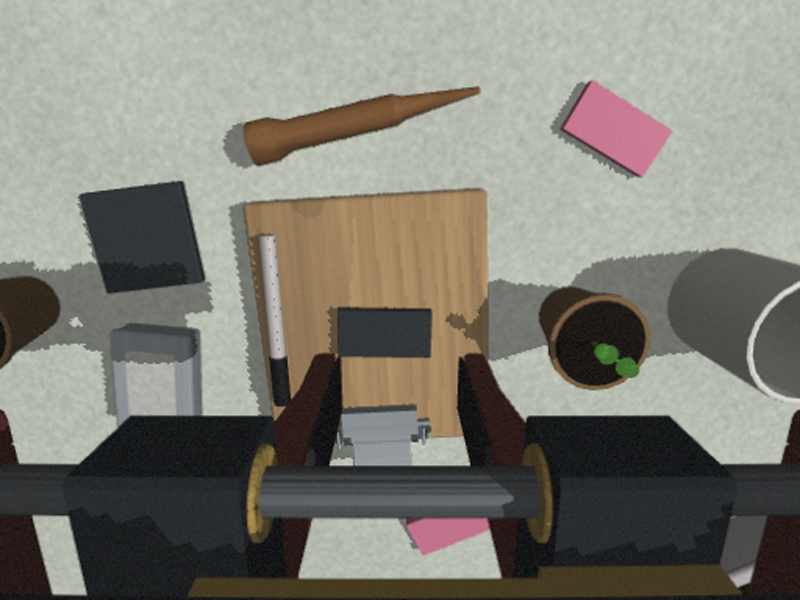

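The wrist picture shows the board (top corners at view px (246,203) and (486,190)), marker on its left (-y), label corners (338,310),(431,309),(431,357),(341,355), and clip at the bottom (~(380,430)), pot close on +y at (600,340).

```bash
python3 - <<'E'
from h import *
from scipy.optimize import least_squares
d=pickle.load(open("a.pkl","rb"));w=pickle.load(open("w1.pkl","rb"))
W=lambda u,v:((u+.5)*.64-.5,(v+.5)*.64-.5)
S=lambda u,v:((u+.5)/6-.5+195,(v+.5)/6-.5+195)
def wp(p,P):
    x,y,t=p;c,s=np.cos(t),np.sin(t);P=np.array(P,float);return np.c_[x+c*P[:,0]-s*P[:,1],y+s*P[:,0]+c*P[:,1],P[:,2]]
B={'a':(-90,-80,18),'b':(-90,80,18),'c':(90,80,18),'d':(90,-80,18)}
obs=[(w,'a',W(246,203)),(w,'b',W(486,190)),(w,'c',W(463,436)),
 (d["side"],'b',S(80,62)),(d["side"],'c',S(520,30)),(d["side"],'d',S(622,262)),(d["side"],'a',S(120,305))]
def f(p): return np.concatenate([(proj(i,wp(p,[B[k]]))-uv).ravel() for i,k,uv in obs])
r=least_squares(f,[520,8,-.48]);p=r.x;print("board",p,np.degrees(p[2]));print(r.fun.reshape(-1,2).round(1))
# label
L=[(-17,-32),(-17,32),(17,32),(17,-32)]
lw=[W(338,310),W(431,309),W(431,357),W(341,355)];ls=[None]
ls=[S(390,180),None,S(375,80),S(390,180)]
ls={'1':S(290,84),'2':S(376,80),'3':S(391,180),'0':S(304,182)}
def g(q,z=26):
    P=wp(q[:3],[(*a,q[3]) for a in L])
    return np.concatenate([(proj(w,P)-lw).ravel(),(proj(d["side"],P)-[ls[k] for k in'0123']).ravel()])
r=least_squares(g,[520,8,-.48,26]);q=r.x;print("label",q,r.fun.reshape(-1,2).round(1))
c,s=np.cos(p[2]),np.sin(p[2]);R=np.array([[c,s],[-s,c]])
print("label in board",R@(q[:2]-p[:2]),np.degrees(q[2]-p[2]))
def rep(n,i,uv,z): P=onz(i,[uv],z)[0];print(n,P.round(),(R@(P[:2]-p[:2])).round(1))
rep("label from wrist only",w,tuple(np.mean(lw,0)),26)
rep("lipL",w,W(343,409),26);rep("lipR",w,W(416,405),26)
rep("pot rim",w,W(601,341),62);rep("sprout",w,W(615,360),95);rep("mug",w,W(830,340),88);rep("tin",w,W(155,330),26)
rep("cheekL",w,W(343,433),27);rep("cheekR",w,W(428,430),27)
rep("markerA",w,W(268,237),24);rep("markerB",w,W(281,402),24)
E
```

```text
board [ 5.18369057e+02 -3.86691573e-01 -4.77325994e-01] -27.34876493650779
[[-4.9 -4.3]
 [-0.5  3. ]
 [ 7.7  3.3]
 [ 0.4 -0.3]
 [ 1.6  1.2]
 [ 0.1  2.7]
 [-2.6  1. ]]
label [ 5.27530563e+02  1.08968187e+01 -4.89121423e-01  2.20962206e+01] [[ 0.1 -0.4]
 [ 0.8  0.6]
 [ 0.1 -0.3]
 [-0.9  0.6]
 [-0.2  0.1]
 [-0.9  0.5]
 [-0.7  0.5]
 [ 0.8 -0.3]]
label in board [ 2.95378407 14.23116152] -0.6758282568266518
label from wrist only [526.  12.  26.] [ 1.2 14.3]
lipL [563. -42.  26.] [ 58.6 -16.6]
lipR [584.   6.  26.] [55.7 35.5]
pot rim [581. 132.  62.] [ -5.2 146.9]
sprout [578. 128.  95.] [ -6.4 141.5]
mug [628. 242.  88.] [-14.4 265.8]
tin [ 451. -127.   26.] [  -1.5 -143.2]
cheekL [579. -51.  27.] [ 77.3 -17.2]
cheekR [605.   4.  27.] [75.1 44.2]
markerA [433. -25.  24.] [-64.3 -61.1]
markerB [538. -79.  24.] [ 53.9 -61.1]
```

```bash
cat > fit.py <<'E'
from h import *
from scipy.optimize import least_squares
d=pickle.load(open("a.pkl","rb"));w=pickle.load(open("w1.pkl","rb"))
W=lambda u,v:((u+.5)*.64-.5,(v+.5)*.64-.5)
S=lambda u,v:((u+.5)/6-.5+195,(v+.5)/6-.5+195)
def wp(p,P):
    x,y,t=p;c,s=np.cos(t),np.sin(t);P=np.array(P,float);return np.c_[x+c*P[:,0]-s*P[:,1],y+s*P[:,0]+c*P[:,1],P[:,2]]
def inb(p,P):
    c,s=np.cos(p[2]),np.sin(p[2]);return np.array([[c,s],[-s,c]])@(np.array(P)[:2]-p[:2])
B={'a':(-90,-80,18),'b':(-90,80,18),'c':(90,80,18),'d':(90,-80,18)}
E
python3 - <<'E'
from fit import *
obs=[(w,'a',W(246,203)),(w,'b',W(486,190)),(d["side"],'b',S(80,62)),(d["side"],'c',S(520,30)),(d["side"],'d',S(622,262)),(d["side"],'a',S(120,305))]
def f(p): return np.concatenate([(proj(i,wp(p,[B[k]]))-uv).ravel() for i,k,uv in obs])
for n in(2,6):
    o2=obs; obs=obs[:n] 
    r=least_squares(f,[520,8,-.48]);p=r.x;print("board",p,np.degrees(p[2]));print(r.fun.reshape(-1,2).round(1)); obs=o2
    for nm,uv,z in [("lipL",(343,409),26),("lipR",(416,405),26),("chL",(343,433),27),("chR",(428,430),27),("label",(385,333),26)]:
        print(nm,inb(p,onz(w,[W(*uv)],z)[0]).round(1))
i=get=None
# annotated picture: projected board model + label
im=cv2.resize(w["pixels"][:,:,::-1],(800,600),interpolation=cv2.INTER_CUBIC)
pts=wp(p,list(B.values())+[(60,-27,18),(60,27,18),(82,-31,27),(82,31,27)])
for u,v in (proj(w,pts)+.5)/.64-.5: cv2.circle(im,(int(u),int(v)),3,(0,0,255),1)
a=cv2.resize(im[180:500,220:520],None,fx=1.9,fy=1.8)
sd=d["side"]["pixels"][190:255,195:310,::-1];sd=cv2.resize(sd,None,fx=6,fy=6,interpolation=cv2.INTER_CUBIC)
for u,v in (proj(d["side"],pts)-[195,190]+.5)*6-.5: cv2.circle(sd,(int(u),int(v)),3,(0,0,255),1)
cv2.imwrite("pics/an.png",a)
E
```

```text
board [ 5.22063401e+02  5.23748911e+00 -4.30125412e-01] -24.644370772759075
[[-2.   0.3]
 [ 2.  -0. ]]
lipL [ 56.7 -26. ]
lipR [56.3 26.2]
chL [ 75.4 -27.5]
chR [76.1 33.9]
label [1.  7.4]
board [ 5.21893690e+02  4.62438218e+00 -4.35433825e-01] -24.94852041691011
[[-2.2 -0. ]
 [ 1.8  0.5]
 [-0.7 -0.8]
 [-0.3 -0.8]
 [ 0.9 -0.3]
 [-0.6  0.2]]
lipL [ 56.8 -25.1]
lipR [56.  27.1]
chL [ 75.4 -26.5]
chR [75.8 35. ]
label [0.9 8.1]
```

View pics/an.png

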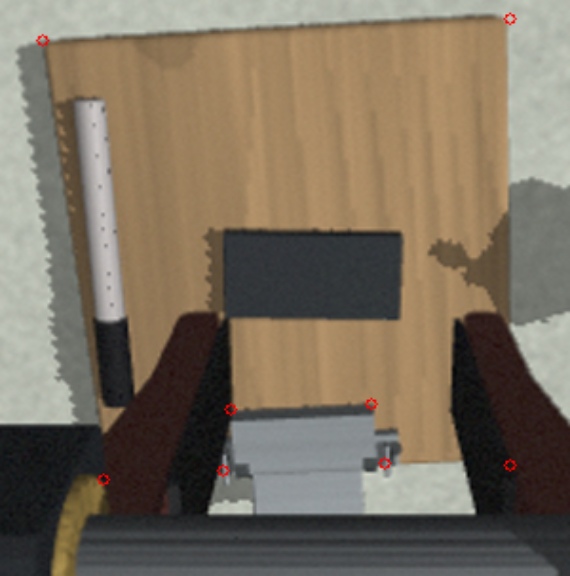

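The overlay agrees: the board model (522, 4.9, −24.8°) sits on the board corners, lip and cheeks; the label is ~8 mm to +y and ~3° askew. I'll rotate, close the fingers and go to the label's +y end to centre it first.

>>> step_arm --targets '[[[0.2,0.07,-0.3,0,0,-1,0],[0.2,0.07,-0.3,0,0,-1,0],[0.2,0.07,-0.3,0,0,-1,0],[0.2,0.07,-0.3,0,0,-1,0],[0.17,0.07,-0.3,0,0,-1,0]]]'

```text
t: 2.7
ee_pos: [548.0, 55.2, 290.2]
orientation: [1.271, 2.872, 0.001]
ft_force: [0.4, 0.3, 0.0]
width: 0.6
grasp_force: 0.0
```

>>> step_arm --targets '[[[0,0,-0.2,0,0,-1,0],[0,0,-0.2,0,0,-1,0],[0,0,-0.2,0,0,-1,0],[0,0,-0.2,0,0,-1,0],[0,0,-0.2,0,0,-1,0]]]'

```text
t: 3.32
ee_pos: [547.7, 55.1, 240.3]
orientation: [1.75, 2.608, 0.002]
ft_force: [-0.5, 0.8, 0.5]
width: 0.8
grasp_force: 0.0
```

>>> step_arm --targets '[[[0,0,0,0,0,-1,0],[0,0,0,0,0,-1,0],[0,0,0,0,0,-1,0],[0,0,0,0,0,-1,0],[0,0,0,0,0,-1,0]]]'

```text
t: 3.95
ee_pos: [547.7, 55.1, 240.7]
orientation: [2.176, 2.264, 0.002]
ft_force: [0.3, -0.2, -0.6]
width: 0.5
grasp_force: 0.0
```

>>> step_arm --targets '[[[0,0,0,0,0,-1,0],[0,0,0,0,0,-1,0],[0,0,0,0,0,-1,0],[0,0,0,0,0,-1,0],[0,0,0,0,0,-1,0]]]'

```text
t: 4.58
ee_pos: [547.7, 55.1, 240.7]
orientation: [2.537, 1.852, 0.002]
ft_force: [0.1, 0.5, 0.1]
width: 0.7
grasp_force: 0.0
```

>>> step_arm --targets '[[[0,0,0,0,0,-1,0],[0,0,0,0,0,-0.8,0],[0,0,-0.2,0,0,0,0],[0,0,-0.2,0,0,0,0],[0,0,0,0,0,0,0]]]'

```text
t: 5.2
ee_pos: [547.0, 54.3, 218.6]
orientation: [-2.646, -1.691, 0.003]
ft_force: [-0.6, -0.3, -0.0]
width: 0.5
grasp_force: 0.0
```

```bash
cat > st.py <<'E'
from fit import *
from workcell import readout,get_image
from scipy.spatial.transform import Rotation as Ro
p=np.array([522,4.9,np.radians(-24.8)])
def st():
    o=readout.get_obs();R=Ro.from_rotvec(o["orientation"]).as_matrix()
    tip=o["ee_pos"]+182*R[:,2]
    print("t",o["t"],"ee",o["ee_pos"].round(1),"tip board",inb(p,tip).round(1),"z",tip[2].round(1),"toolz",R[:,2].round(3),"yaw y",np.degrees(np.arctan2(R[1,1],R[0,1])).round(2),"F",o["ft_force"].round(1),"w",round(o["width"],1),"gf",o["grasp_force"]);return o
E
python3 - <<'E'
from st import *
st()
d={n:get_image(n) for n in("scene","side","wrist")};pickle.dump(d,open("b.pkl","wb"))
a=cv2.resize(d["side"]["pixels"][150:250,190:320],None,fx=4.5,fy=4.5,interpolation=cv2.INTER_CUBIC)
save("b",a)
E
```

```text
t 5.2 ee [547.   54.3 218.6] tip board [ 1.6 55.2] z 36.6 toolz [-0.002 -0.    -1.   ] yaw y -24.83 F [-0.6 -0.3 -0. ] w 0.5 gf 0.0
```

View pics/b.png

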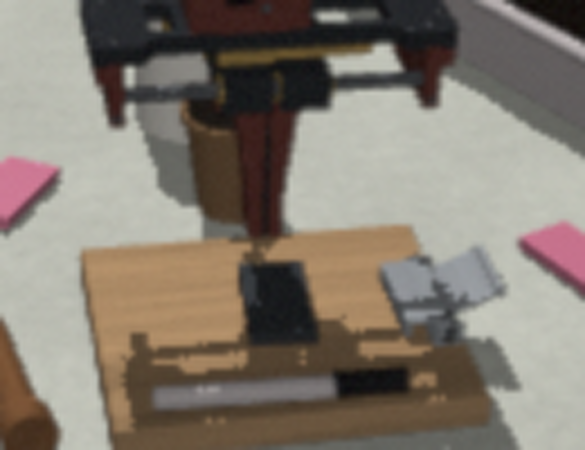

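>>> step_arm --targets '[[[0,0,-0.2,0,0,0,0],[0,0,-0.1,0,0,0,0],[-0.028,-0.06,0,0,0,0,0],[-0.028,-0.06,0,0,0,0,0],[0,0,0,0,0,0,0]]]'

```text
t: 5.98
ee_pos: [544.6, 47.9, 204.8]
orientation: [2.648, 1.69, 0.0]
ft_force: [-0.6, 0.1, 0.5]
width: 0.5
grasp_force: 0.0
```

```bash
python3 -c "
from st import *
st()"
```

```text
t 5.975 ee [544.6  47.9 204.8] tip board [ 2.5 48.6] z 22.8 toolz [ 0.  0. -1.] yaw y -24.91 F [-0.6  0.1  0.5] w 0.5 gf 0.0
```

>>> step_arm --targets '[[[-0.02,-0.044,0,0,0,0,0],[-0.02,-0.044,0,0,0,0,0],[-0.014,-0.03,0,0,0,0,0],[0,0,0,0,0,0,0],[0,0,0,0,0,0,0]]]'

```text
t: 6.6
ee_pos: [541.9, 42.3, 204.7]
orientation: [-2.648, -1.691, 0.0]
ft_force: [-0.0, 0.5, -0.4]
width: 0.4
grasp_force: 0.0
```

```bash
python3 - <<'E'
from st import *
st()
d={n:get_image(n) for n in("scene","side","wrist")};pickle.dump(d,open("c.pkl","wb"))
a=cv2.resize(d["wrist"]["pixels"],(800,600),interpolation=cv2.INTER_CUBIC)
save("c",a)
E
```

```text
t 6.6 ee [541.9  42.3 204.7] tip board [ 2.4 42.3] z 22.7 toolz [-0. -0. -1.] yaw y -24.89 F [-0.   0.5 -0.4] w 0.4 gf 0.0
```

View pics/c.png

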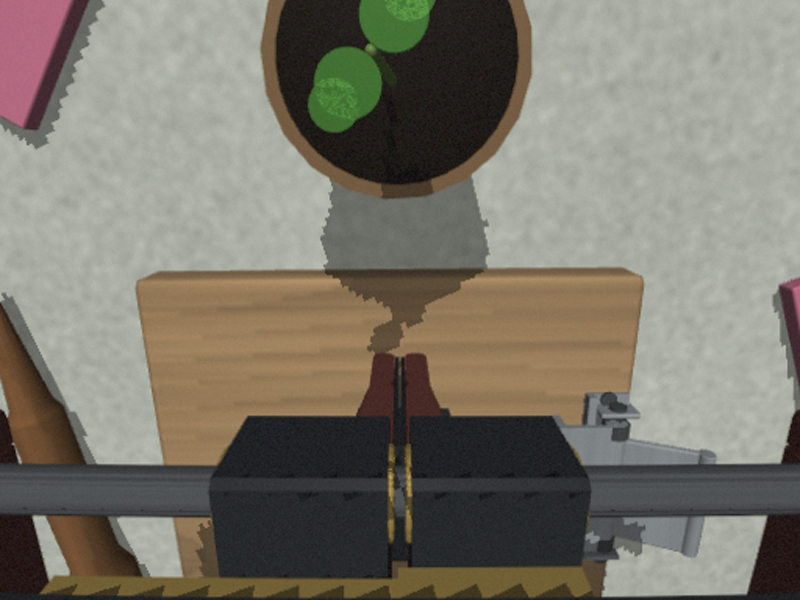

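The wrist picture shows the board's +y edge with top corners at view (139,284) and (641,284), the cheek at (610,405), and the fingertips at (400,360); the label is hidden under the gripper.

```bash
python3 - <<'E'
from st import *
d=pickle.load(open("c.pkl","rb"));w=d["wrist"]
for uv,z in [((139,284),18),((641,284),18),((625,395),27.5),((712,458),37),((690,553),37)]: print(uv,inb(p,onz(w,[W(*uv)],z)[0]).round(1))
s=d["side"];px=s["pixels"].astype(int);m=(px.max(2)<70).astype(np.uint8)
n,lab,stt,cen=cv2.connectedComponentsWithStats(m)
for k in range(1,n):
    if stt[k,4]>20 and 195<cen[k,0]<310 and 190<cen[k,1]<260: print(stt[k],cen[k].round(1))
# label corners pred at square pose
for q in [(2,0,0),(2,8,-3.2)]:
    P=wp(p,[(q[0],q[1],0)])[0];print(q,proj(s,wp((P[0],P[1],p[2]+np.radians(q[2])),[(-17,-32,26),(-17,32,26),(17,32,26),(17,-32,26)])).round(1).tolist())
print(px[200:232,236:264].max(2))
E
```

```text
(139, 284) [-88.4  77.4]
(641, 284) [86.4 77.1]
(625, 395) [81.3 39.4]
(712, 458) [110.  20.]
(690, 553) [109.2 -20.2]
[264 231  17   8 111] [272.3 234.5]
(2, 0, 0) [[246.4, 225.8], [241.6, 209.8], [256.2, 208.7], [261.8, 224.5]]
(2, 8, -3.2) [[244.9, 223.5], [241.8, 207.7], [256.4, 207.0], [260.3, 222.7]]
[[106 104 103 104 103 103 102  98  81  51  54  60  57  44  31  54  59  70
  116 181 191 191 188 189 189 188 185 185]
 [107 105 106 106 107 106 105  99  82  51  56  59  55  37  35  51  59  71
  109 153 164 176 176 177 176 173 172 171]
 [114 115 117 118 115 102  87  86  77  50  57  60  55  39  33  52  60  73
  114 158 163 163 164 166 163 164 164 164]
 [149 147 151 157 144 110 103  98  82  50  58  59  56  37  36  54  62  89
  141 162 165 165 166 165 166 164 164 162]
 [160 162 160 162 164 157 158 153 118  57  54  59  54  40  37  59  62  90
  144 164 166 167 167 168 168 166 167 166]
 [167 169 169 171 170 169 168 160 118  58  54  58  56  40  38  59  64  91
  146 167 169 170 169 168 168 168 167 168]
 [170 171 172 172 172 172 169 155  97  57  54  60  56  38  37  59  62  90
  145 167 168 16
[... 2252 characters left out ...]
103  97  98  97  97  95  95  86  84  83  74  37  34  32  33  36  36  34
   33  32  31  32  31  32  33  35  41  70]
 [ 87  87  85  86  91  98  92  98  86  84  76  49  35  34  30  33  32  33
   32  33  37  34  33  35  33  39  49  71]
 [107 107 106 107 120 144 126 141 108  85  78  57  38  40  39  39  39  45
   43  47  51  52  54  57  58  59  64  81]
 [159 157 157 157 159 160 158 159 142  93  82  76  61  60  66  68  69  77
   80  76  80  79  80  81  80  82  81  83]
 [162 162 161 162 161 159 153 156 138  91  83  83  81  80  83  82  82  82
   81  83  84  84  80  82  80  83  82  80]
 [154 151 152 151 150 139 116 134  97  83  82  81  83  82  82  81  81  79
   81  79  80  79  78  79  79  78  77  77]]
```

>>> step_arm --targets '[[[0.017,0.036,0,0,0,0,0],[0,0,0.4,0,0,0,0],[-0.57,-0.224,0,0,0,0,0],[-0.57,-0.224,0,0,0,0,0],[0,0,-0.42,0,0,0,0]]]'

```text
t: 7.38
ee_pos: [484.5, 21.3, 204.4]
orientation: [2.648, 1.69, 0.001]
ft_force: [0.3, -0.8, 0.5]
width: 0.7
grasp_force: 0.0
```

>>> step_arm --targets '[[[0,0,0,0,0,0,0],[0.15,-0.069,0,0,0,0,0],[0.15,-0.069,0,0,0,0,0],[0.15,-0.069,0,0,0,0,0],[0.15,-0.069,0,0,0,0,0]]]'

```text
t: 8.0
ee_pos: [516.5, 7.6, 203.9]
orientation: [2.648, 1.69, 0.001]
ft_force: [-0.2, 0.7, -0.4]
width: 0.6
grasp_force: 0.2
```

```bash
python3 - <<'E'
from st import *
st()
d={n:get_image(n) for n in("scene","side","wrist")};pickle.dump(d,open("e.pkl","wb"))
a=cv2.resize(d["side"]["pixels"][190:250,190:320],None,fx=6,fy=6,interpolation=cv2.INTER_CUBIC)
b=cv2.resize(d["wrist"]["pixels"][180:],None,fx=1.2,fy=1.2)
b=cv2.copyMakeBorder(b,0,0,0,780-b.shape[1],0) if b.shape[1]<780 else b[:,:780]
save("e",np.vstack([a,b])[:600])
E
```

```text
t 8.0 ee [516.5   7.6 203.9] tip board [-6.   0.2] z 21.9 toolz [ 0.  0. -1.] yaw y -24.89 F [-0.2  0.7 -0.4] w 0.6 gf 0.22444766946136951
```

View pics/e.png

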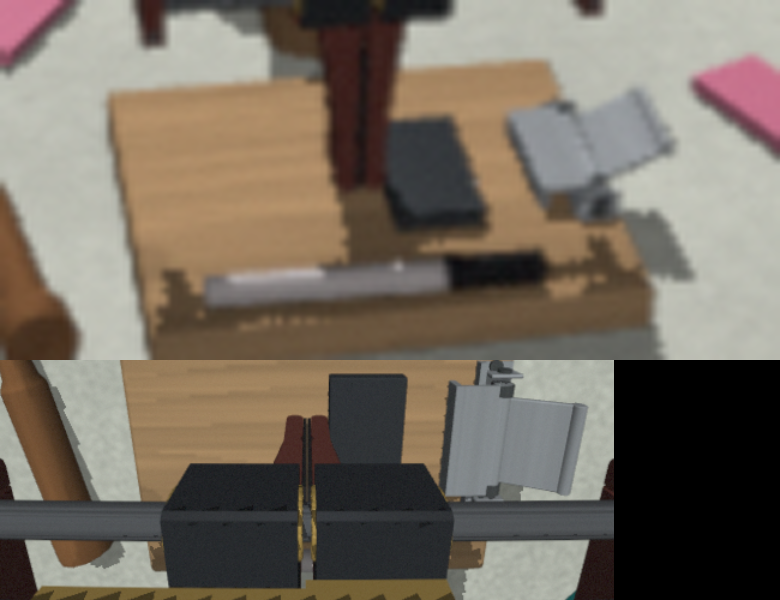

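The label is square and moving with the fingers: its +y end is at composite (330,376)–(406,377), with the lip from (452,381) to (444,494).

```bash
python3 - <<'E'
from st import *
w=pickle.load(open("e.pkl","rb"))["wrist"]
C=lambda u,v:((u+.5)/1.2-.5,180+(v-360+.5)/1.2-.5)
for n,uv,z in [("lab-",(330,376),26),("lab+",(406,377),26),("lab+low",(401,464),26),("lip+y",(452,381),26),("lip-y",(444,494),26),("lev+",(587,405),36),("lev-",(570,494),36),("cheek",(522,375),27)]: print(n,inb(p,onz(w,[C(*uv)],z)[0]).round(1))
E
```

```text
lab- [ 4.5 31. ]
lab+ [37.4 30.5]
lab+low [ 38.  -11.4]
lip+y [57.6 28.6]
lip-y [ 59.7 -27.5]
lev+ [111.9  20.9]
lev- [113.  -21.7]
cheek [87.5 31.6]
```

>>> step_arm --targets '[[[0.086,-0.04,0,0,0,0,0],[0.086,-0.04,0,0,0,0,0],[0.086,-0.04,0,0,0,0,0],[0.086,-0.04,0,0,0,0,0],[0,0,0,0,0,0,0]]]'

```text
t: 8.78
ee_pos: [533.4, -0.2, 203.7]
orientation: [2.648, 1.69, 0.001]
ft_force: [-1.1, -0.1, -0.9]
width: 0.5
grasp_force: 0.0
```

>>> step_arm --targets '[[[-0.054,0.025,0,0,0,0,0],[0,0,0.6,0,0,0,0],[0.436,-0.201,0.1,0,0,0,0.91],[0.436,-0.201,0,0,0,0,0.91],[0,0,0,0,0,0,0.91]]]'

```text
t: 9.4
ee_pos: [574.6, -19.2, 238.9]
orientation: [2.648, 1.689, 0.002]
ft_force: [0.5, -1.2, 0.4]
width: 27.0
grasp_force: 0.0
```

>>> step_arm --targets '[[[0,0,0,0,0,0,0.91],[0,0,0,0,0,0,0.91],[0,0,0,0,0,0,0.91],[0,0,0,0,0,0,0.91],[0,0,0,0,0,0,0.91]]]'

```text
t: 10.02
ee_pos: [573.8, -18.9, 238.7]
orientation: [-2.648, -1.691, 0.0]
ft_force: [1.1, -0.8, -0.3]
width: 77.0
grasp_force: 0.0
```

```bash
python3 - <<'E'
from st import *
st()
d={n:get_image(n) for n in("side","wrist")};pickle.dump(d,open("f.pkl","wb"))
a=cv2.resize(d["side"]["pixels"][175:250,200:310],None,fx=4,fy=4,interpolation=cv2.INTER_CUBIC)
b=d["wrist"]["pixels"][120:,150:510]
a=cv2.copyMakeBorder(a,0,0,0,0,0);h=max(a.shape[0],b.shape[0])
pad=lambda x:cv2.copyMakeBorder(x,0,h-x.shape[0],0,0,0)
save("f",np.hstack([pad(a),pad(b)]));print(a.shape,b.shape)
E
```

```text
t 10.025 ee [573.8 -18.9 238.7] tip board [57.   0.2] z 56.7 toolz [-0. -0. -1.] yaw y -24.88 F [ 1.1 -0.8 -0.3] w 77.0 gf 0.0
(300, 440, 3) (264, 360, 3)
```

```bash
cat > prof.py <<'E'
from st import *
def prof(w,y,x0,x1,z=26,step=1):
    xs=np.arange(x0,x1,step);P=wp(p,[(x,y,z) for x in xs]);uv=proj(w,P).astype(np.float32)
    g=w["pixels"].max(2).astype(np.float32);v=cv2.remap(g,uv[None,:,0],uv[None,:,1],cv2.INTER_LINEAR)[0]
    print("y",y,"x0",x0,v.astype(int).tolist())
E
python3 - <<'E'
from prof import *
w=pickle.load(open("f.pkl","rb"))["wrist"]
for y in (26,20,14): prof(w,y,8,68)
st()
E
```

```text
y 26 x0 8 [144, 143, 142, 141, 142, 142, 142, 141, 141, 143, 142, 143, 140, 141, 115, 46, 50, 51, 50, 46, 50, 50, 52, 50, 49, 49, 48, 50, 51, 49, 52, 48, 51, 52, 49, 52, 53, 50, 53, 49, 50, 50, 50, 50, 52, 49, 50, 50, 67, 146, 147, 122, 125, 128, 123, 122, 124, 125, 122, 125]
y 20 x0 8 [143, 144, 143, 145, 144, 146, 146, 145, 146, 145, 145, 145, 146, 144, 127, 54, 50, 51, 52, 51, 51, 49, 49, 48, 55, 52, 50, 52, 49, 52, 51, 50, 51, 47, 51, 50, 53, 50, 52, 47, 50, 52, 48, 49, 50, 48, 51, 46, 67, 144, 137, 107, 130, 128, 129, 125, 130, 129, 129, 129]
y 14 x0 8 [151, 151, 151, 149, 152, 151, 153, 151, 152, 152, 152, 149, 152, 152, 107, 48, 51, 49, 50, 51, 50, 50, 50, 50, 50, 51, 51, 52, 49, 48, 51, 49, 49, 51, 50, 49, 50, 51, 53, 50, 52, 51, 48, 49, 49, 51, 51, 48, 75, 151, 151, 123, 127, 127, 126, 128, 128, 128, 129, 129]
t 10.125 ee [573.9 -18.9 238.7] tip board [57.1  0.1] z 56.7 toolz [-0. -0. -1.] yaw y -24.89 F [0.3 1.1 0.4] w 79.1 gf 0.0
```

>>> step_arm --targets '[[[0,0,-0.3,0,0,0,0.91],[0,0,-0.16,0,0,0,0.91],[0,0,-0.1,0,0,0,0.91],[0,0,-0.1,0,0,0,0.91],[0,0,0,0,0,0,0.91]]]'

```text
t: 10.75
ee_pos: [574.6, -19.2, 205.9]
orientation: [2.647, 1.69, 0.002]
ft_force: [0.1, -1.8, 7.6]
width: 79.8
grasp_force: 4.0
```

>>> step_arm --targets '[[[0,0,-0.03,0,0,0,0.91],[0,0,-0.03,0,0,0,0.91],[0,0,0,0,0,0,0.91],[0,0,0,0,0,0,0.91],[0,0,0,0,0,0,0.91]]]'

```text
t: 11.38
ee_pos: [574.5, -19.2, 203.3]
orientation: [2.647, 1.69, 0.002]
ft_force: [-1.6, -2.0, 9.0]
width: 79.7
grasp_force: 4.5
```

```bash
python3 - <<'E'
from prof import *
st()
d={n:get_image(n) for n in("side","wrist")};pickle.dump(d,open("g.pkl","wb"));w=d["wrist"]
for y in (26,20): prof(w,y,12,68)
a=cv2.resize(d["side"]["pixels"][175:250,200:310],None,fx=4,fy=4,interpolation=cv2.INTER_CUBIC)
b=w["pixels"][120:,150:510]
h=max(a.shape[0],b.shape[0])
pad=lambda x:cv2.copyMakeBorder(x,0,h-x.shape[0],0,0,0)
save("g",np.hstack([pad(a),pad(b)]))
E
```

```text
t 11.375 ee [574.5 -19.2 203.3] tip board [58.1  0.2] z 21.3 toolz [ 0.002 -0.    -1.   ] yaw y -24.9 F [-1.6 -2.   9. ] w 79.7 gf 4.485140740871429
y 26 x0 12 [142, 143, 143, 143, 144, 142, 142, 142, 143, 141, 122, 48, 48, 49, 52, 50, 51, 53, 50, 52, 50, 50, 50, 50, 51, 52, 51, 48, 52, 50, 50, 49, 50, 50, 51, 51, 52, 51, 54, 51, 51, 53, 52, 51, 59, 137, 149, 148, 149, 148, 149, 149, 148, 148, 148, 147]
y 20 x0 12 [149, 148, 149, 147, 148, 149, 149, 147, 148, 150, 147, 52, 52, 53, 48, 50, 51, 52, 50, 51, 52, 50, 52, 51, 52, 51, 49, 51, 51, 48, 49, 49, 49, 51, 52, 52, 51, 49, 52, 52, 49, 51, 48, 52, 59, 145, 147, 146, 131, 100, 98, 98, 99, 101, 102, 111]
```

View pics/g.png

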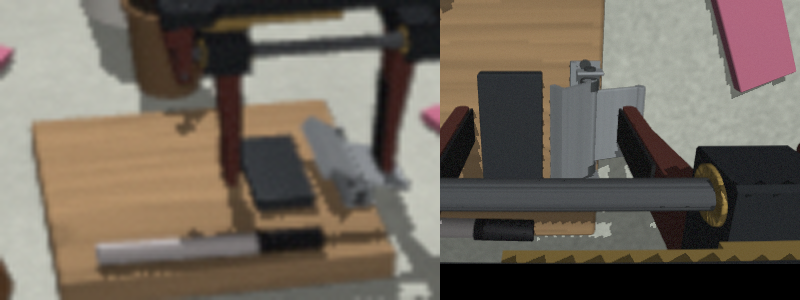

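The picture shows the jaw raised by the lever finger (side crop (345,160)), the label finger just behind the label; wrist lip corner is at about px (262,205).

```bash
python3 - <<'E'
from prof import *
w=pickle.load(open("g.pkl","rb"))["wrist"]
for z in range(18,46,4): print(z,inb(p,onz(w,[(262,205)],z)[0]).round(1))
E
```

```text
18 [61.6 22.2]
22 [61.5 23.4]
26 [61.4 24.7]
30 [61.3 26. ]
34 [61.2 27.3]
38 [61.1 28.6]
42 [61.  29.9]
```

>>> step_arm --targets '[[[0.02,-0.0093,0,0,0,0,0.885],[0.02,-0.0093,0,0,0,0,0.86],[0.02,-0.0093,0,0,0,0,0.835],[0.02,-0.0093,0,0,0,0,0.81],[0.02,-0.0093,0,0,0,0,0.785]]]'

```text
t: 12.1
ee_pos: [579.4, -21.5, 203.3]
orientation: [2.647, 1.69, 0.002]
ft_force: [-2.5, -1.2, 9.0]
width: 69.2
grasp_force: 4.7
```

```bash
python3 - <<'E'
from prof import *
st()
w=get_image("wrist")
for y in (28,26,20): prof(w,y,18,72)
E
```

```text
t 12.1 ee [579.4 -21.5 203.3] tip board [63.5  0.2] z 21.3 toolz [ 0.001 -0.    -1.   ] yaw y -24.89 F [-2.5 -1.2  9. ] w 69.2 gf 4.666406926698983
y 28 x0 18 [149, 151, 151, 149, 149, 152, 150, 149, 151, 149, 149, 82, 52, 52, 51, 50, 54, 53, 52, 55, 52, 52, 51, 51, 52, 53, 52, 51, 52, 52, 53, 52, 51, 53, 52, 53, 52, 52, 52, 53, 54, 49, 52, 52, 51, 122, 148, 147, 147, 145, 146, 148, 133, 116]
y 26 x0 18 [143, 142, 142, 143, 143, 143, 143, 143, 142, 142, 142, 86, 52, 51, 51, 50, 52, 51, 53, 50, 53, 50, 50, 52, 52, 51, 51, 49, 52, 50, 51, 52, 50, 52, 52, 54, 51, 51, 52, 51, 53, 52, 50, 51, 46, 122, 149, 150, 150, 149, 147, 149, 149, 115]
y 20 x0 18 [149, 146, 149, 148, 148, 149, 147, 150, 149, 149, 149, 90, 52, 49, 49, 52, 52, 50, 51, 49, 50, 50, 50, 52, 51, 50, 54, 54, 49, 51, 52, 50, 51, 51, 48, 49, 51, 54, 53, 50, 51, 49, 82, 101, 99, 98, 100, 101, 105, 114, 113, 110, 114, 113]
```

>>> step_arm --targets '[[[0.02,-0.0093,0,0,0,0,0.76],[0.02,-0.0093,0,0,0,0,0.735],[0.02,-0.0093,0,0,0,0,0.71],[0,0,0,0,0,0,0.71],[0,0,0,0,0,0,0.71]]]'

```text
t: 12.78
ee_pos: [582.5, -22.9, 203.3]
orientation: [2.647, 1.69, 0.002]
ft_force: [-0.8, -1.1, 8.3]
width: 62.4
grasp_force: 4.6
```

```bash
python3 - <<'E'
from prof import *
st()
w=get_image("wrist")
for y in (28,26,20): prof(w,y,28,74)
E
```

```text
t 12.775 ee [582.5 -22.9 203.3] tip board [66.9  0.2] z 21.3 toolz [ 0.002 -0.    -1.   ] yaw y -24.89 F [-0.8 -1.1  8.3] w 62.4 gf 4.628991703502834
y 28 x0 28 [148, 148, 149, 148, 147, 149, 147, 148, 48, 51, 51, 51, 51, 51, 52, 51, 49, 53, 51, 51, 54, 51, 51, 53, 51, 54, 50, 49, 54, 53, 50, 49, 49, 50, 51, 48, 53, 52, 52, 51, 49, 52, 131, 114, 132, 131]
y 26 x0 28 [141, 143, 140, 141, 142, 142, 141, 140, 57, 52, 52, 50, 50, 50, 53, 51, 52, 54, 51, 51, 51, 52, 50, 49, 51, 54, 52, 51, 49, 53, 53, 53, 49, 53, 52, 50, 51, 51, 50, 52, 52, 55, 137, 128, 131, 131]
y 20 x0 28 [148, 148, 149, 150, 148, 149, 149, 148, 54, 50, 49, 50, 51, 50, 49, 50, 50, 52, 52, 51, 52, 53, 52, 51, 52, 52, 52, 49, 50, 52, 52, 52, 83, 100, 98, 98, 99, 100, 113, 114, 113, 110, 113, 113, 113, 114]
```

>>> step_arm --targets '[[[0.014,-0.0063,0,0,0,0,0.71],[0.014,-0.0063,0,0,0,0,0.71],[0,0,0,0,0,0,0.71],[0,0,0,0,0,0,0.71],[0,0,0,0,0,0,0.71]]]'

```text
t: 13.45
ee_pos: [583.1, -23.2, 203.0]
orientation: [-2.647, -1.69, 0.001]
ft_force: [-4.2, 1.7, 9.9]
width: 62.1
grasp_force: 4.5
```

>>> step_arm --targets '[[[0.009,-0.0042,0,0,0,0,0.71],[0,0,0,0,0,0,0.71],[0.009,-0.0042,0,0,0,0,0.71],[0,0,0,0,0,0,0.71],[0,0,0,0,0,0,0.71]]]'

```text
t: 14.08
ee_pos: [583.9, -23.5, 202.9]
orientation: [-2.647, -1.69, 0.001]
ft_force: [-4.2, 1.4, 9.1]
width: 62.8
grasp_force: 4.2
```

```bash
python3 - <<'E'
from prof import *
st()
w=get_image("wrist")
for y in (29,26,20): prof(w,y,32,78)
E
```

```text
t 14.075 ee [583.9 -23.5 202.9] tip board [67.9  0.2] z 20.9 toolz [-0.001  0.    -1.   ] yaw y -24.89 F [-4.2  1.4  9.1] w 62.8 gf 4.156368678814033
y 29 x0 32 [151, 150, 150, 149, 149, 63, 52, 52, 51, 50, 51, 51, 52, 49, 50, 52, 48, 50, 52, 49, 51, 53, 50, 51, 50, 53, 51, 50, 50, 52, 50, 54, 52, 55, 50, 52, 50, 51, 47, 109, 132, 131, 101, 81, 83, 76]
y 26 x0 32 [140, 140, 141, 139, 138, 59, 52, 54, 49, 49, 52, 48, 50, 51, 51, 49, 49, 53, 50, 53, 54, 49, 52, 49, 50, 51, 52, 52, 52, 53, 50, 50, 51, 53, 52, 49, 51, 50, 47, 107, 130, 130, 128, 113, 75, 71]
y 20 x0 32 [150, 150, 148, 147, 146, 63, 53, 50, 50, 49, 50, 51, 48, 48, 50, 52, 51, 51, 51, 53, 51, 51, 49, 51, 51, 49, 51, 48, 84, 100, 98, 100, 99, 102, 114, 112, 111, 110, 112, 112, 114, 113, 114, 111, 109, 110]
```

>>> step_arm --targets '[[[0.014,-0.0063,0,0,0,0,0.71],[0.014,-0.0063,0,0,0,0,0.71],[0.009,-0.0042,0,0,0,0,0.71],[0,0,0,0,0,0,0.71],[0,0,0,0,0,0,0.71]]]'

```text
t: 14.75
ee_pos: [584.9, -24.0, 202.7]
orientation: [-2.645, -1.689, 0.004]
ft_force: [-6.8, 3.7, 11.4]
width: 62.1
grasp_force: 6.3
```

```bash
python3 - <<'E'
from prof import *
st()
w=get_image("wrist")
for y in (29,26): prof(w,y,66,76,step=.5)
for y in (29,20): prof(w,y,34,40,step=.5)
E
```

```text
t 14.75 ee [584.9 -24.  202.7] tip board [68.6  0.1] z 20.7 toolz [-0.004  0.001 -1.   ] yaw y -24.88 F [-6.8  3.7 11.4] w 62.1 gf 6.311812587082386
y 29 x0 66 [52, 52, 51, 50, 49, 49, 51, 52, 48, 50, 86, 131, 131, 132, 130, 123, 100, 80, 80, 82]
y 26 x0 66 [53, 50, 51, 51, 50, 49, 50, 51, 48, 51, 85, 132, 130, 130, 131, 131, 129, 128, 123, 80]
y 29 x0 34 [149, 150, 149, 149, 150, 148, 116, 68, 49, 52, 53, 51]
y 20 x0 34 [150, 149, 148, 147, 147, 147, 119, 70, 50, 52, 53, 50]
```

>>> step_arm --targets '[[[0,0,0,0,0,0,0.7],[0,0,0,0,0,0,0.69],[0,0,0,0,0,0,0.68],[0,0,0,0,0,0,0.68],[0,0,0,0,0,0,0.68]]]'

```text
t: 15.42
ee_pos: [584.4, -23.8, 202.7]
orientation: [-2.645, -1.688, 0.006]
ft_force: [-8.0, 4.8, 14.0]
width: 59.8
grasp_force: 15.3
```

```bash
python3 - <<'E'
from prof import *
st()
w=get_image("wrist")
for y in (29,26): prof(w,y,66,76,step=.5)
for y in (29,20): prof(w,y,34,40,step=.5)
E
```

```text
t 15.425 ee [584.4 -23.8 202.7] tip board [67.6 -0.1] z 20.7 toolz [-0.006  0.001 -1.   ] yaw y -24.91 F [-8.   4.8 14. ] w 59.8 gf 15.298446910455823
y 29 x0 66 [50, 51, 53, 52, 52, 53, 52, 50, 51, 53, 78, 131, 132, 132, 132, 130, 95, 80, 83, 82]
y 26 x0 66 [51, 51, 51, 51, 49, 49, 50, 52, 50, 51, 77, 131, 130, 131, 131, 131, 128, 127, 124, 89]
y 29 x0 34 [151, 151, 149, 148, 150, 149, 130, 61, 52, 53, 53, 53]
y 20 x0 34 [148, 149, 149, 149, 149, 148, 132, 60, 50, 53, 52, 51]
```

>>> step_arm --targets '[[[-0.016,0.0075,0,0,0,0,0.69],[-0.016,0.0075,0,0,0,0,0.7],[-0.01,0.0045,0,0,0,0,0.7],[0,0,0,0,0,0,0.7],[0,0,0,0,0,0,0.7]]]'

```text
t: 16.1
ee_pos: [583.8, -23.5, 203.0]
orientation: [-2.648, -1.69, 0.001]
ft_force: [-3.7, 0.4, 9.5]
width: 61.5
grasp_force: 4.3
```

```bash
python3 - <<'E'
from prof import *
st()
w=get_image("wrist")
for y in (29,26): prof(w,y,69,75,step=.5)
for y in (29,20): prof(w,y,34,40,step=.5)
E
```

```text
t 16.1 ee [583.8 -23.5 203. ] tip board [67.9  0.1] z 21.0 toolz [-0.001  0.    -1.   ] yaw y -24.89 F [-3.7  0.4  9.5] w 61.5 gf 4.292235178872943
y 29 x0 69 [52, 51, 51, 55, 92, 122, 130, 130, 131, 123, 97, 82]
y 26 x0 69 [49, 50, 50, 55, 91, 122, 131, 131, 131, 130, 127, 127]
y 29 x0 34 [148, 147, 151, 151, 151, 148, 118, 52, 50, 54, 53, 53]
y 20 x0 34 [148, 150, 150, 147, 150, 146, 118, 60, 49, 51, 51, 50]
```

>>> step_arm --targets '[[[-0.013,0.006,0,0,0,0,0.7],[0,0,0.03,0,0,0,0.7],[0,0,0.03,0,0,0,0.7],[0,0,0.03,0,0,0,0.7],[0,0,0.03,0,0,0,0.7]]]'

```text
t: 16.77
ee_pos: [583.4, -23.4, 208.7]
orientation: [2.648, 1.69, 0.0]
ft_force: [0.8, -0.5, -0.2]
width: 61.6
grasp_force: 0.0
```

```bash
python3 - <<'E'
from prof import *
st()
w=get_image("wrist")
for y in (29,26): prof(w,y,69,75,step=.5)
for y in (29,20): prof(w,y,34,40,step=.5)
prof(w,20,54,66)
E
```

```text
t 16.775 ee [583.4 -23.4 208.7] tip board [67.6  0.1] z 26.7 toolz [ 0. -0. -1.] yaw y -24.89 F [ 0.8 -0.5 -0.2] w 61.6 gf 0.0
y 29 x0 69 [54, 52, 50, 56, 85, 129, 128, 132, 132, 127, 99, 82]
y 26 x0 69 [60, 60, 59, 64, 90, 117, 118, 117, 116, 115, 112, 112]
y 29 x0 34 [149, 150, 149, 148, 149, 148, 116, 49, 52, 49, 52, 50]
y 20 x0 34 [146, 147, 147, 147, 150, 149, 127, 47, 48, 54, 50, 50]
y 20 x0 54 [51, 49, 51, 51, 52, 80, 78, 83, 118, 123, 124, 120]
```

>>> step_arm --targets '[[[0,0,0.2,0,0,0,0.7],[0,0,0.6,0,0,0,0.7],[0,0,0.8,0,0,0,0.7],[0,0,0.8,0,0,0,0.7],[0,0,0,0,0,0,0.7]]]'

```text
t: 17.45
ee_pos: [584.3, -23.3, 332.1]
orientation: [2.645, 1.689, 0.008]
ft_force: [0.3, -0.7, -0.3]
width: 61.5
grasp_force: 0.0
```

```bash
python3 - <<'E'
from prof import *
st()
w=get_image("wrist")
for y in (29,26): prof(w,y,66,76,step=.5)
for y in (29,20,5): prof(w,y,34,41,step=.5)
prof(w,20,54,66)
ys=np.arange(26,36,.5);P=wp(p,[(50,y,26) for y in ys]);uv=proj(w,P).astype(np.float32);print(cv2.remap(w["pixels"].max(2).astype(np.float32),uv[None,:,0],uv[None,:,1],1)[0].astype(int))
E
```

```text
t 17.45 ee [584.3 -23.3 332.1] tip board [69.4  1. ] z 150.1 toolz [ 0.006 -0.    -1.   ] yaw y -24.89 F [ 0.3 -0.7 -0.3] w 61.5 gf 0.0
y 29 x0 66 [49, 51, 52, 48, 47, 49, 50, 50, 55, 62, 90, 121, 121, 122, 120, 112, 93, 82, 76, 75]
y 26 x0 66 [75, 77, 79, 81, 82, 83, 84, 85, 88, 92, 102, 112, 113, 113, 113, 110, 105, 102, 101, 102]
y 29 x0 34 [141, 140, 139, 137, 136, 120, 100, 69, 45, 48, 50, 50, 49, 47]
y 20 x0 34 [137, 136, 136, 136, 134, 130, 102, 62, 53, 50, 50, 50, 50, 51]
y 5 x0 34 [137, 137, 137, 136, 135, 123, 105, 76, 44, 45, 46, 46, 46, 47]
y 20 x0 54 [49, 47, 46, 44, 51, 66, 73, 78, 103, 114, 115, 114]
[ 48  48  48  48  47  46  48  50  50  54  62  84 114 125 133 130 129 129
 129 129]
```

The label's +y end is at 31.7 mm (ideal 32), so it is centred. It sits square on the stop with the jaw resting on it, and the arm is clear.

```bash
python3 -c "
from workcell import ctrl
print(ctrl.close_job())"
```

```text
the job is handed in; nothing more can be done
None
```

The label is clipped: pushed in with the lever held until it met the stop, square and about 0.3 mm off the clip's middle by my camera measurement, jaw down on it; job handed in at about 17.5 s, verdict not shown.

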